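# Load the measuring carousel and index it to the setting master

### The job

Load every plug gauge standing on the bench into the measuring carousel: each upright and fully down in an empty nest of its own size (slim in a small nest, wide in a large one), put in through the cut-out in the clear guard, turning the carousel by its bar knob to bring the right nest there each time. Leave the gauge and the ball-topped setting master that are already in the carousel in their nests, and leave the other things on the bench where they are. When all are loaded, turn the carousel until the setting master stands in the middle of the cut-out, clicked into its detent, and let go.

Things in the scene. Friction and masses are not known exactly. Their poses are not given: they have to be found in the camera images.
- comparator: Fixed machine: grey base 270 x 270 x 34 mm; on corner posts a clear guard plate 270 x 270 mm (116 to 120 mm above the bench) over the carousel, with a cut-out at local x -135 to -30, y -72 to 72 mm, open at the front (-x) edge, the only way in for gauges; a slot 44 mm wide leads on to the knob's post. Origin: underside centre, on the carousel's axis; x from cut-out to rear, z up.
- load_point (a point): Fixed point of the machine in the middle of the cut-out, 90 mm from the axis and 46 mm above the bench, at the height of the nest floors: where a nest's floor centre lies when that nest faces the cut-out.
- carousel (a joint): Angle turned by the carousel since the start growing anticlockwise seen from above, no end stops. A ball detent clicks every pi/3, whenever a nest faces the cut-out: let go within 0.35 rad of a click, it draws itself in within about 1 s; getting over a hump takes about 0.15 N m. It turns both ways.
- knob (a point): Black bar knob on the carousel's post above the guard, for turning the carousel: 46 mm long (along its y), 14 mm thick, 40 mm high, 138 to 178 mm above the bench. The point is at its centre, on the carousel's axis, 158 mm above the bench. It turns with the carousel and its length lies square to the line through nest0 and nest3.
- nest0 (a point): Large nest of the carousel: an upright ring 53 mm inside diameter, 10 mm high and 3.5 mm thick on the flat turntable (240 mm across). The point is at the centre of its floor, 46 mm above the bench, 90 mm from the axis. Seen from above the nests follow each other anticlockwise 0 to 5, 60 degrees apart, large and small in turn.
- nest1 (a point): Small nest of the carousel: an upright ring 37 mm inside diameter, 10 mm high and 3.5 mm thick on the flat turntable (240 mm across). The point is at the centre of its floor, 46 mm above the bench, 90 mm from the axis. Seen from above the nests follow each other anticlockwise 0 to 5, 60 degrees apart, large and small in turn.
- nest2 (a point): Large nest of the carousel: an upright ring 53 mm inside diameter, 10 mm high and 3.5 mm thick on the flat turntable (240 mm across). The point is at the centre of its floor, 46 mm above the bench, 90 mm from the axis. Seen from above the nests follow each other anticlockwise 0 to 5, 60 degrees apart, large and small in turn.
- nest3 (a point): Small nest of the carousel: an upright ring 37 mm inside diameter, 10 mm high and 3.5 mm thick on the flat turntable (240 mm across). The point is at the centre of its floor, 46 mm above the bench, 90 mm from the axis. Seen from above the nests follow each other anticlockwise 0 to 5, 60 degrees apart, large and small in turn.
- nest4 (a point): Large nest of the carousel: an upright ring 53 mm inside diameter, 10 mm high and 3.5 mm thick on the flat turntable (240 mm across). The point is at the centre of its floor, 46 mm above the bench, 90 mm from the axis. Seen from above the nests follow each other anticlockwise 0 to 5, 60 degrees apart, large and small in turn.
- nest5 (a point): Small nest of the carousel: an upright ring 37 mm inside diameter, 10 mm high and 3.5 mm thick on the flat turntable (240 mm across). The point is at the centre of its floor, 46 mm above the bench, 90 mm from the axis. Seen from above the nests follow each other anticlockwise 0 to 5, 60 degrees apart, large and small in turn.
- slim_a_mid (a point): Plug gauge: slim steel base 32 mm in diameter, 22 mm high, with a plain black cylindrical handle 24 mm in diameter, 38 mm high on it (60 mm in all, about 140 g). The point is on its axis half-way up (30 mm above its underside); z along its axis. It stands upright somewhere on the bench and must go into the carousel; absent in some runs (None). For a small nest.
- slim_b_mid (a point): Plug gauge: slim steel base 32 mm in diameter, 22 mm high, with a plain black cylindrical handle 24 mm in diameter, 38 mm high on it (60 mm in all, about 140 g). The point is on its axis half-way up (30 mm above its underside); z along its axis. It stands upright somewhere on the bench and must go into the carousel; absent in some runs (None). For a small nest.
- wide_a_mid (a point): Plug gauge: wide steel base 48 mm in diameter, 22 mm high, with a plain black cylindrical handle 24 mm in diameter, 38 mm high on it (60 mm in all, about 250 g). The point is on its axis half-way up (30 mm above its underside); z along its axis. It stands upright somewhere on the bench and must go into the carousel; absent in some runs (None). For a large nest.
- wide_b_mid (a point): Plug gauge: wide steel base 48 mm in diameter, 22 mm high, with a plain black cylindrical handle 24 mm in diameter, 38 mm high on it (60 mm in all, about 250 g). The point is on its axis half-way up (30 mm above its underside); z along its axis. It stands upright somewhere on the bench and must go into the carousel; absent in some runs (None). For a large nest.
- stay1_mid (a point): Plug gauge: slim steel base 32 mm in diameter, 22 mm high, with a plain black cylindrical handle 24 mm in diameter, 38 mm high on it (60 mm in all, about 140 g). The point is on its axis half-way up (30 mm above its underside); z along its axis. It already stands in nest1 at the start and stays there; just one of stay1, stay3, stay5 is present (the others None).
- stay3_mid (a point): Plug gauge: slim steel base 32 mm in diameter, 22 mm high, with a plain black cylindrical handle 24 mm in diameter, 38 mm high on it (60 mm in all, about 140 g). The point is on its axis half-way up (30 mm above its underside); z along its axis. It already stands in nest3 at the start and stays there; just one of stay1, stay3, stay5 is present (the others None).
- stay5_mid (a point): Plug gauge: slim steel base 32 mm in diameter, 22 mm high, with a plain black cylindrical handle 24 mm in diameter, 38 mm high on it (60 mm in all, about 140 g). The point is on its axis half-way up (30 mm above its underside); z along its axis. It already stands in nest5 at the start and stays there; just one of stay1, stay3, stay5 is present (the others None).
- master0_mid (a point): Setting master: a steel disc 48 mm in diameter and 22 mm high with a steel ball 28 mm in diameter above it (56 mm high in all, no black handle), standing in nest0 from the start. Just one of master0, master2, master4 is present (the others None). The point is on its axis 28 mm above its underside.
- master2_mid (a point): Setting master: a steel disc 48 mm in diameter and 22 mm high with a steel ball 28 mm in diameter above it (56 mm high in all, no black handle), standing in nest2 from the start. Just one of master0, master2, master4 is present (the others None). The point is on its axis 28 mm above its underside.
- master4_mid (a point): Setting master: a steel disc 48 mm in diameter and 22 mm high with a steel ball 28 mm in diameter above it (56 mm high in all, no black handle), standing in nest4 from the start. Just one of master0, master2, master4 is present (the others None). The point is on its axis 28 mm above its underside.
- ring_a: Steel ring gauge 84 mm across, 18 mm high, a bystander lying on the bench. Origin: centre of its underside.
- ring_b: Dark ring gauge 72 mm across, 22 mm high, a bystander lying on the bench. Origin: centre of its underside.
- beaker: Glass beaker 60 mm across, 75 mm high, a bystander lying on the bench. Origin: centre of its underside.
- flange: Turned aluminium flange 80 mm across, 42 mm high, a bystander lying on the bench. Origin: centre of its underside.
Mind the look-alikes: they are no part of the job. What is shaped like the part that bears wide_b_mid but red is not meant.

How it is judged:
On the way:
1. every plug gauge from the bench stands fully down in a nest of its own size (((horizontal distance between slim_a_mid and nest1 below 0.007 m and z of slim_a_mid in the frame of nest1 between 0.025 and 0.034 m and angle between slim_a_mid's own z axis and vertical below 0.1 rad) or (horizontal distance between slim_a_mid and nest3 below 0.007 m and z of slim_a_mid in the frame of nest3 between 0.025 and 0.034 m and angle between slim_a_mid's own z axis and vertical below 0.1 rad) or (horizontal distance between slim_a_mid and nest5 below 0.007 m and z of slim_a_mid in the frame of nest5 between 0.025 and 0.034 m and angle between slim_a_mid's own z axis and vertical below 0.1 rad)) and ((horizontal distance between slim_b_mid and nest1 below 0.007 m and z of slim_b_mid in the frame of nest1 between 0.025 and 0.034 m and angle between slim_b_mid's own z axis and vertical below 0.1 rad) or (horizontal distance between slim_b_mid and nest3 below 0.007 m and z of slim_b_mid in the frame of nest3 between 0.025 and 0.034 m and angle between slim_b_mid's own z axis and vertical below 0.1 rad) or (horizontal distance between slim_b_mid and nest5 below 0.007 m and z of slim_b_mid in the frame of nest5 between 0.025 and 0.034 m and angle between slim_b_mid's own z axis and vertical below 0.1 rad)) and ((horizontal distance between wide_a_mid and nest0 below 0.007 m and z of wide_a_mid in the frame of nest0 between 0.025 and 0.034 m and angle between wide_a_mid's own z axis and vertical below 0.1 rad) or (horizontal distance between wide_a_mid and nest2 below 0.007 m and z of wide_a_mid in the frame of nest2 between 0.025 and 0.034 m and angle between wide_a_mid's own z axis and vertical below 0.1 rad) or (horizontal distance between wide_a_mid and nest4 below 0.007 m and z of wide_a_mid in the frame of nest4 between 0.025 and 0.034 m and angle between wide_a_mid's own z axis and vertical below 0.1 rad)) and ((horizontal distance between wide_b_mid and nest0 below 0.007 m and z of wide_b_mid in the frame of nest0 between 0.025 and 0.034 m and angle between wide_b_mid's own z axis and vertical below 0.1 rad) or (horizontal distance between wide_b_mid and nest2 below 0.007 m and z of wide_b_mid in the frame of nest2 between 0.025 and 0.034 m and angle between wide_b_mid's own z axis and vertical below 0.1 rad) or (horizontal distance between wide_b_mid and nest4 below 0.007 m and z of wide_b_mid in the frame of nest4 between 0.025 and 0.034 m and angle between wide_b_mid's own z axis and vertical below 0.1 rad))), for 0.2 s.
At the end, for the whole second after the job is handed in: Each gauge upright (6 deg), fully down, within 7 mm of centre in a nest of its size (slim 1, 3, 5; wide 0, 2, 4); the gauge and master there from the start still within 9 mm of their nest centres; the master within 10 mm of the middle of the cut-out, carousel at rest (all of step 1 and horizontal distance between stay1_mid and nest1 below 0.009 m and horizontal distance between stay3_mid and nest3 below 0.009 m and horizontal distance between stay5_mid and nest5 below 0.009 m and horizontal distance between master0_mid and nest0 below 0.009 m and horizontal distance between master2_mid and nest2 below 0.009 m and horizontal distance between master4_mid and nest4 below 0.009 m and horizontal distance between each of master0_mid, master2_mid, master4_mid and load_point below 0.01 m and velocity of joint carousel between -0.05 and 0.05 rad/s); the robot touches nothing.
It fails at once if the setting master or the gauge that was in the carousel from the start is taken out of its nest (distance between master0_mid and nest0 above 0.06 m or distance between master2_mid and nest2 above 0.06 m or distance between master4_mid and nest4 above 0.06 m or distance between stay1_mid and nest1 above 0.06 m or distance between stay3_mid and nest3 above 0.06 m or distance between stay5_mid and nest5 above 0.06 m).
It fails at once if a bystander (ring gauge, beaker or flange) on the bench is moved by more than 40 mm (distance of any of ring_a, ring_b, beaker, flange from where it was at the start of the episode above 0.04 m).
Of slim_a, slim_b, wide_a, wide_b only 3 to 4 are there at a start; the rules pass over those that are not, and their reading is None.
Of master0, master2, master4 only 1 to 1 are there at a start; the rules pass over those that are not, and their reading is None.
Of stay1, stay3, stay5 only 1 to 1 are there at a start; the rules pass over those that are not, and their reading is None.
At some moment in a run one of slim_a, slim_b, wide_a, wide_b may be knocked a few centimetres aside while the robot is not near it.
Once in a run the grip may slacken for a moment while it holds something.
It also fails if it takes over 210 s, if anything falls off the work surface, if the arm or the gripper's body presses on something with over 40 N, if the wrist force passes 120 N, or if a joint passes its speed limit or range.

### The arm

A 6-joint arm with a two-finger parallel gripper is mounted at the origin on the work surface. World frame = base frame: x ahead of the robot, y to its left, z up, the work surface at z = 0. Lengths are in m, angles in rad, forces in N, time in s.
With the tool pointing down it reaches from about 0.4 to 0.925 m from the base axis. Payload 3.4 kg.
Tool frame: the origin (TCP) lies midway between the tips of the shut fingers; the grasp point (between the pads) lies 19 mm behind it (arm.pinch_z is the distance from the TCP to the grasp point, in m); y points along the fingers, z is the direction in which the jaws open and shut, and the axes are right-handed (so a half turn about y gives the same grasp; the last joint's range is limited). The gripper opens to 85 mm and grips with 20 to 120 N. Pads are 22 mm wide; open, the fingers measure 114 mm over their backs; the gripper's body (76 mm by 85 mm) begins 54 mm behind the grasp point. The pads swing forward as they close: fully open they stand 13 mm farther back than shut.
Start: joints at [-1.214, 0.307, 1.506, -0, 1.328, -0.073], TCP at [0.24, -0.522, 0.231] pointing down, gripper open.
Joint ranges: [-3.12, 3.12], [-1.05, 2.28], [0.14, 2.33], [-1.42, 4.57], [0.1, 2.73], [-2.68, 2.68]. Speed limits (rad/s): [2.57, 2.57, 3.14, 3.14, 3.14, 3.14].

### API

Orientations are given as a rotation vector (axis times angle).
In Python, from rig import arm, claw, ik, eyes gives the robot as it stands. Calls block until the motion is done:
- arm.move_ptp(position, orientation): joint-space move of the TCP to a pose.
- arm.move_linear(position, frame=None, rate=0.15, contact_N=None): straight line of the TCP; frame=None keeps the orientation; rate is the mean speed in m/s. With contact_N (N) it stops when the force on the tool has changed by that much, and returns True; else False.
- arm.move_j(angles): joint-space move.
- claw.release() and claw.grab(grasp_force=None): open the fingers fully, or close them until they stop; grasp_force is the grip in N (None keeps the last).
- arm.dwell(seconds).
- ik(position, orientation): joint angles nearest the present ones, or None.
- arm.observe(): the state.
- eyes.snapshot(name): name is "side" or "top"; returns a dict with "frame" (400x640x3 uint8, red, green, blue), "z_map" (400x640 float32, m along the optical axis (not along the pixel's ray), 0 where there is no reading), "fovy" (degrees; the focal length in pixels is half the picture's height over the tangent of half this angle, whatever the lens; pixels are square), "cx", "cy" (the principal point, pixels), "extrinsics" (4x4, takes a point from camera to world coordinates). Camera axes: x right, y down, z forward; pixel columns grow to the right and rows downward; lengths in m; the calibration is good to about 2 mm. A picture is of the moment at which its call begins.
A pose or a line that the arm cannot do raises arm.MotionError and nothing moves.
- arm.finish_job(): hands the job in, once; it reports no verdict.
The state is a dict: "t": time; "joint_pos": joint angles; "dq": joint speeds; "effort": joint torques, N m; "ee_pos": TCP position; "tcp_rot": TCP orientation; "contact_force": force on the tool from outside, world axes, zero at the start; "wrist_torque": the same for the moment, N m; "finger_gap": finger opening in m.
Only numpy, scipy, OpenCV 4.12 (cv2) and the standard library are available. Lean on these libraries where they do the work, as an engineer would, in place of code of your own. Each camera call takes 0.05 s, during which the arm holds its last target.

## Working session

There is one attempt and no reset: what is moved stays moved. The work goes in short steps, each a Python script; the robot and the scene stay as the last script left them, time stands still between calls to the robot, and variables do not carry over. Pictures are saved under pics/ and viewed, and the job is handed in when it is done.

```bash
ls; mkdir -p pics
python3 - <<'E'
from rig import arm,claw,ik,eyes
import cv2,numpy as np
print(arm.observe())
for n in("top","side"):
    s=eyes.snapshot(n); cv2.imwrite(f"pics/{n}0.png",s["frame"][:,:,::-1]); print(n,s["fovy"],s["cx"],s["cy"],s["extrinsics"])
E
```

```text
pics
{'t': 0.0, 'joint_pos': array([-1.21348256e+00,  3.07548807e-01,  1.50768371e+00,  5.42302498e-06,
        1.32839585e+00, -7.35121385e-02]), 'dq': array([ 1.41256790e-04,  2.26206752e-04, -6.20304267e-04, -5.07746146e-04,
       -1.21129652e-03, -1.83325298e-05]), 'effort': array([ 1.86947567e-03, -4.57542264e+01, -2.51912141e+01,  1.10287926e-04,
        1.30012486e-02,  2.14912427e-05]), 'ee_pos': array([ 0.23985869, -0.52180855,  0.230391  ]), 'tcp_rot': array([-0.43426504,  1.9854275 , -1.98133442]), 'contact_force': array([-0.32062213,  0.43708702, -0.22889687]), 'wrist_torque': array([-0.03455373,  0.04285487, -0.02654447]), 'finger_gap': 0.08520286508107792}
top 53.499745142347365 319.3731873221952 197.4624173136464 [[-0.00952798 -0.98058182  0.19587884  0.29170861]
 [-0.99992747  0.0107863   0.00535822 -0.01628895]
 [-0.00736698 -0.19581358 -0.98061347  1.21477795]
 [ 0.          0.          0.          1.        ]]
side 51.07535045251859 319.268696701821 195.1204928702493 [[-0.90122364 -0.20041772  0.38422479  0.06724917]
 [-0.43291012  0.45650432 -0.77729829  0.88677589]
 [-0.01961593 -0.8668544  -0.49817534  0.67601781]
 [ 0.          0.          0.          1.        ]]
```

View pics/top0.png

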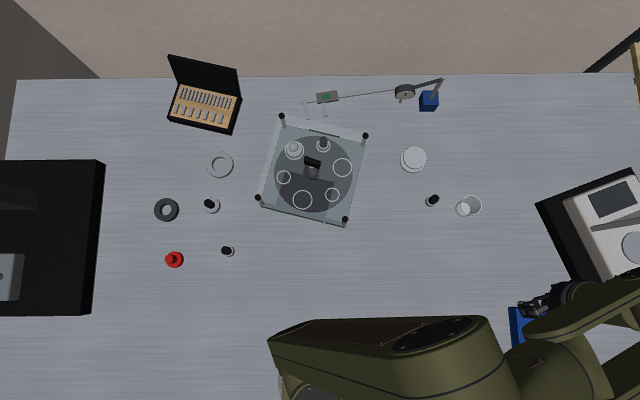

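View pics/side0.png

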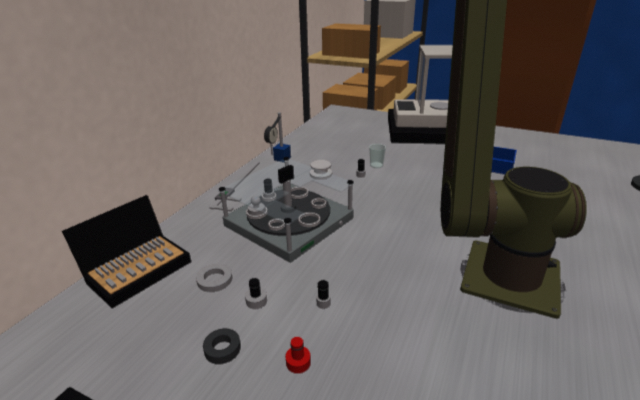

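```bash
cat > h.py <<'E'
from rig import arm,claw,ik,eyes
import cv2,numpy as np
def snap(n):
    s=eyes.snapshot(n); s["f"]=200/np.tan(np.radians(s["fovy"])/2); return s
def ray(s,u,v):
    R=s["extrinsics"][:3,:3];o=s["extrinsics"][:3,3]
    return o,R@np.array([(u-s["cx"])/s["f"],(v-s["cy"])/s["f"],1])
def atz(s,u,v,z):
    o,d=ray(s,u,v); return o+d*(z-o[2])/d[2]
def proj(s,p):
    E=s["extrinsics"]; c=E[:3,:3].T@(np.asarray(p)-E[:3,3]); return s["cx"]+s["f"]*c[0]/c[2], s["cy"]+s["f"]*c[1]/c[2]
def cloud(s):
    v,u=np.mgrid[:400,:640]; z=s["z_map"].astype(float)
    c=np.stack([(u-s["cx"])/s["f"]*z,(v-s["cy"])/s["f"]*z,z],-1)
    E=s["extrinsics"]; return c@E[:3,:3].T+E[:3,3]
def crop(s,name,u0,v0,u1,v1,k):
    cv2.imwrite(name,cv2.resize(s["frame"][v0:v1,u0:u1,::-1],None,fx=k,fy=k,interpolation=cv2.INTER_CUBIC))
E
python3 - <<'E'
from h import *
s=snap("top"); np.save('/tmp/z.npy',s["z_map"])
crop(s,"pics/c1.png",150,90,350,240,4)
a=s["frame"][190:270,150:250];
b=s["frame"][140:220,390:490]
cv2.imwrite("pics/c2.png",cv2.resize(np.hstack([a,b])[:,:,::-1],None,fx=4,fy=4,interpolation=cv2.INTER_CUBIC))
P=cloud(s)
for n,u,v in[("wide?",210,204),("slim?",226,250),("slimR",432,199),("red",174,257),("master",294,148),("stay",323,143),("knob",313,160),("bench",250,280),("tt",310,185),("nest",302,200)]:
    print(n,P[v,u])
E
```

```text
wide? [0.50628357 0.31455647 0.05945763]
slim? [0.37026237 0.26219552 0.05890391]
slimR [ 0.51362141 -0.34254768  0.062337  ]
red [0.35251128 0.41824548 0.04230886]
master [0.65640992 0.06146851 0.12117056]
stay [ 0.67094243 -0.02232886  0.11994087]
knob [0.60301061 0.00571531 0.17713602]
bench [0.28405935 0.20083198 0.00070081]
tt [0.56523958 0.01823666 0.04026814]
nest [0.51783311 0.042267   0.04676866]
```

Run:
```python
from h import *
s=snap("side"); crop(s,"pics/c3.png",190,130,390,280,4)
```

```text
(no output)
```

View pics/c1.png

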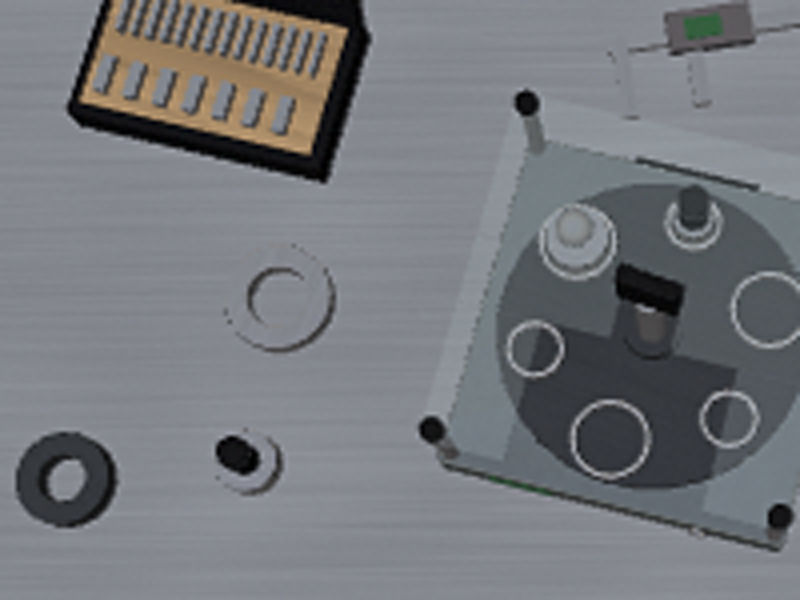

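View pics/c2.png

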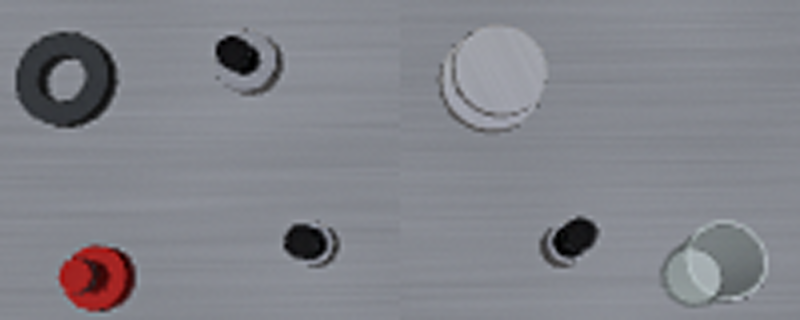

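View pics/c3.png

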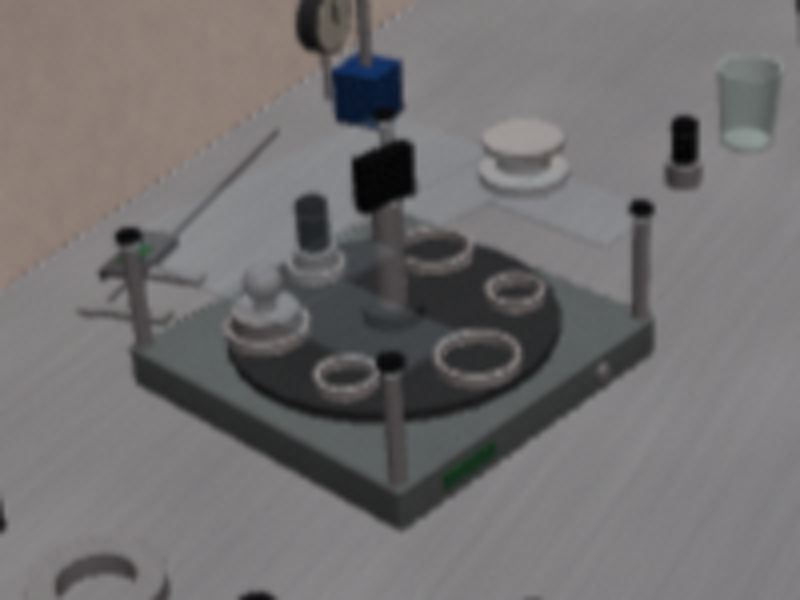

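```bash
cat >> h.py <<'E'
from scipy.optimize import minimize
from scipy.spatial.transform import Rotation as Rn
def fit_machine(s,x0,large0=True):
    g=cv2.GaussianBlur(cv2.cvtColor(s["frame"],cv2.COLOR_RGB2GRAY),(3,3),0).astype(np.float32)
    E=s["extrinsics"];t=np.linspace(0,2*np.pi,180,endpoint=False)
    def pts(p):
        out=[]
        for i in range(6):
            r=.0265+.00175 if (i%2==0)==large0 else .0185+.00175
            a=p[2]+np.pi+i*np.pi/3
            out.append(np.stack([p[0]+.09*np.cos(a)+r*np.cos(t),p[1]+.09*np.sin(a)+r*np.sin(t),0*t+.056],-1))
        return np.concatenate(out)
    def cost(p):
        c=(pts(p)-E[:3,3])@E[:3,:3]
        u=(s["cx"]+s["f"]*c[:,0]/c[:,2]).astype(np.float32)[None];v=(s["cy"]+s["f"]*c[:,1]/c[:,2]).astype(np.float32)[None]
        return -cv2.remap(g,u,v,cv2.INTER_LINEAR).mean()
    best=None
    for dx in(-.004,0,.004):
        for dy in(-.004,0,.004):
            r=minimize(cost,np.array(x0)+[dx,dy,0],method="Nelder-Mead",options=dict(initial_simplex=np.array(x0)+[dx,dy,0]+np.array([[0,0,0],[.004,0,0],[0,.004,0],[0,0,.05]])))
            if best is None or r.fun<best.fun:best=r
    return best.x,best.fun
def black(s,P=None,zr=(.030,.075)):
    """black handle blobs in world: list of (x,y,n)"""
    P=cloud(s); f=s["frame"].astype(int)
    m=(f.max(-1)<60)&(P[...,2]>zr[0])&(P[...,2]<zr[1])
    n,l,st,c=cv2.connectedComponentsWithStats(m.astype(np.uint8))
    out=[]
    for i in range(1,n):
        if not 20<st[i,4]<400: continue
        q=P[l==i]; top=q[q[:,2]>q[:,2].max()-.006]
        out.append((np.round(c[i]),top.mean(0).round(4),q[:,2].max().round(4),np.ptp(q[:,0]).round(3),np.ptp(q[:,1]).round(3),st[i,4]))
    return out
def Rdown(a):
    z=np.array([np.cos(a),np.sin(a),0]);y=np.array([0,0,-1.]);return np.stack([np.cross(y,z),y,z],1)
def rv(a): return Rn.from_matrix(Rdown(a)).as_rotvec()
E
python3 - <<'E'
from h import *
for n in("top","side"):
    s=snap(n)
    print(n,fit_machine(s,[.604,.006,-.25]))
    for b in black(s): print(b)
print(Rn.from_rotvec(arm.observe()["tcp_rot"]).as_matrix().round(2), arm.pinch_z)
E
```

```text
top (array([ 0.60231548,  0.00964949, -0.36527292]), np.float64(-117.25212860107422))
(array([426., 103.]), array([ 0.8255, -0.3543,  0.0506]), np.float64(0.053), np.float64(0.048), np.float64(0.046), np.int32(74))
(array([292., 177.]), array([0.5913, 0.0734, 0.0459]), np.float64(0.0491), np.float64(0.032), np.float64(0.019), np.int32(28))
(array([311., 178.]), array([0.5855, 0.0116, 0.0588]), np.float64(0.0613), np.float64(0.014), np.float64(0.033), np.int32(21))
(array([434., 199.]), array([ 0.5176, -0.352 ,  0.0595]), np.float64(0.0628), np.float64(0.021), np.float64(0.022), np.int32(68))
(array([209., 203.]), array([0.5106, 0.3221, 0.0599]), np.float64(0.0637), np.float64(0.023), np.float64(0.023), np.int32(67))
(array([226., 250.]), array([0.3711, 0.2658, 0.0609]), np.float64(0.065), np.float64(0.023), np.float64(0.023), np.int32(67))
(array([515., 326.]), array([ 0.1549, -0.5604,  0.0444]), np.float64(0.0483), np.float64(0.099), np.float64(0.005), np.int32(75))
side (array([ 0.60082949,  0.01194015, -0.36451056]), np.float64(-95.43502807617188))
(array([305.,  81.]), array([ 1.
[... 1266 characters left out ...]
[276., 224.]), array([0.5939, 0.0895, 0.0451]), np.float64(0.0469), np.float64(0.022), np.float64(0.023), np.int32(30))
(array([254., 286.]), array([0.5094, 0.3249, 0.059 ]), np.float64(0.062), np.float64(0.024), np.float64(0.025), np.int32(161))
(array([323., 288.]), array([0.3693, 0.2689, 0.0589]), np.float64(0.0617), np.float64(0.024), np.float64(0.025), np.int32(162))
(array([295., 349.]), array([0.3444, 0.4383, 0.052 ]), np.float64(0.0551), np.float64(0.019), np.float64(0.012), np.int32(21))
(array([ 72., 395.]), array([0.6293, 0.679 , 0.0592]), np.float64(0.0619), np.float64(0.055), np.float64(0.026), np.int32(249))
[[-0.91 -0.    0.42]
 [-0.42  0.   -0.91]
 [-0.   -1.   -0.  ]] 0.0187
```

Run:
```python
from h import *
s=snap("top")
k=5;u0,v0=240,100
im=cv2.resize(s["frame"][v0:240,u0:380,::-1],None,fx=4*k/4,fy=k,interpolation=cv2.INTER_CUBIC)
def poly(pts,col):
    q=np.array([proj(s,p) for p in pts]); q=((q+.5-[u0,v0])*k).astype(int); cv2.polylines(im,[q],True,col,1)
x,y,a=.6023,.0096,-.365
t=np.linspace(0,6.28,40)
for i in range(6):
    r=.03 if i%2==0 else .022; b=a+np.pi+i*np.pi/3
    poly([(x+.09*np.cos(b)+r*np.cos(w),y+.09*np.sin(b)+r*np.sin(w),.056) for w in t],(0,0,255))
for aa,c in((-.365,(0,255,0)),(-.25,(255,0,0))):
    for z in(.0,.12):
        poly([(x+np.cos(aa)*p-np.sin(aa)*q,y+np.sin(aa)*p+np.cos(aa)*q,z) for p,q in((-.135,-.135),(.135,-.135),(.135,.135),(-.135,.135))],c)
cv2.imwrite("pics/ov.png",im[:600])
```

```text
(no output)
```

View pics/ov.png

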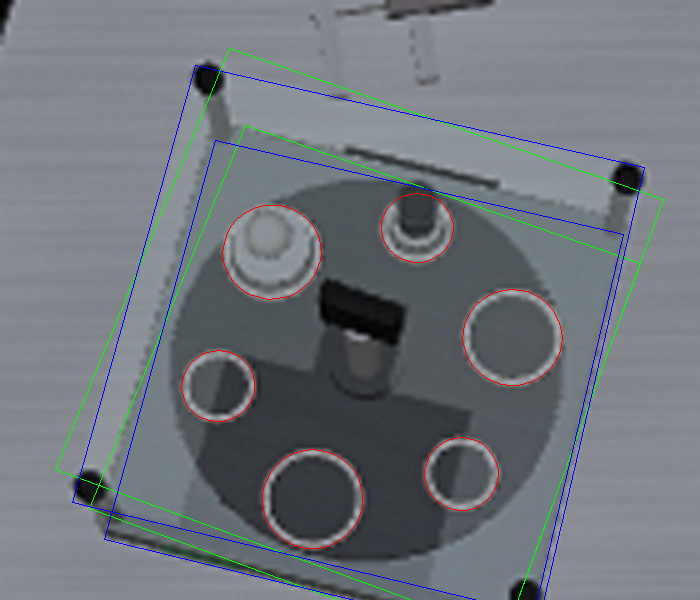

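Run:
```python
from h import *
s=snap("top");P=cloud(s)
for z in(.12,.124):
    q=[atz(s,u,v,z) for u,v in((281.1,115.1),(257.5,196.9),(344.5,218.5),(365,135))]
    q=np.array(q);print(q.round(4).tolist(),q.mean(0), [np.arctan2(*(q[i]-q[j])[[1,0]]) for i,j in((0,1),(3,2))],[np.arctan2(*((q[i]-q[j])[[1,0]]))-np.pi/2 for i,j in((0,3),(1,2))])
for u,v in((281,115),(257,196),(344,218),(365,135)):print(P[v,u])
m=(P[...,2]>.165)&(P[...,2]<.19)&(np.hypot(P[...,0]-.602,P[...,1]-.01)<.05)
q=P[m];print(len(q),q.mean(0),cv2.minAreaRect((q[:,:2]*1000).astype(np.float32)))
```

```text
[[0.7583, 0.0998, 0.12], [0.5139, 0.164, 0.12], [0.4499, -0.0797, 0.12], [0.6938, -0.1445, 0.12]] [0.60399387 0.00990764 0.12      ] [np.float64(-0.2570521691530743), np.float64(-0.2598283235998351)] [np.float64(-0.25832901146500165), np.float64(-0.2568457879200887)]
[[0.7566, 0.0993, 0.124], [0.5131, 0.1634, 0.124], [0.4493, -0.0794, 0.124], [0.6923, -0.144, 0.124]] [0.60285287 0.00981192 0.124     ] [np.float64(-0.2570521691530742), np.float64(-0.25982832359983504)] [np.float64(-0.25832901146500165), np.float64(-0.2568457879200887)]
[0.755581   0.0992981  0.12719104]
[0.51564483 0.16476203 0.12430922]
[ 0.45102344 -0.07817385  0.12220513]
[ 0.69391749 -0.1445278   0.11965833]
97 [0.60134268 0.0089521  0.17622166] ((602.4244995117188, 9.498336791992188), (46.186038970947266, 14.48629093170166), 68.158935546875)
```

```bash
cat >> h.py <<'E'
from rig import arm as _a
def go(p,a,lim=2.5):
    """ptp with jaw angle a or a+pi, whichever keeps j6 nearest middle"""
    best=None
    for da in(-np.pi,0,np.pi):
        q=ik(list(p),list(rv(a+da)))
        if q is not None and (best is None or abs(q[5])<abs(best[0][5])): best=(q,a+da)
    if best is None: raise RuntimeError("no ik")
    arm.move_ptp(list(p),list(rv(best[1]))); return best[1],best[0][5]
def st():
    o=arm.observe(); return dict(t=round(o["t"],2),p=o["ee_pos"].round(4).tolist(),gap=round(o["finger_gap"],4),F=o["contact_force"].round(1).tolist(),j6=round(o["joint_pos"][5],2))
YAW=-.258; AX=np.array([.6016,.0108]); LP=AX-.09*np.array([np.cos(YAW),np.sin(YAW)])
E
python3 - <<'E'
from h import *
print(go([.44,.30,.25],1.313),st())
for n in("top","side"):
    s=snap(n); cv2.imwrite(f"pics/{n}1.png",s["frame"][:,:,::-1])
    print(n,fit_machine(s,[.602,.0108,-.3]))
    for b in black(s): print(b[0],b[1],b[2],b[5])
E
```

```text
(1.313, np.float64(-0.793906987963215)) {'t': 3.38, 'p': [0.4405, 0.2994, 0.2499], 'gap': 0.0854, 'F': [-1.0, -0.7, -0.1], 'j6': np.float64(-0.79)}
top (array([ 0.6023167 ,  0.00965324, -0.36518518]), np.float64(-126.43026733398438))
[422.  99.] [ 0.8431 -0.3366  0.0482] 0.0517 27
[433. 199.] [ 0.5184 -0.3518  0.0605] 0.064 68
[209. 203.] [0.5113 0.3214 0.06  ] 0.063 67
[226. 250.] [0.372  0.2641 0.0615] 0.0657 67
[516. 338.] [ 0.1089 -0.5602  0.0433] 0.0466 121
[554. 343.] [ 0.107  -0.6728  0.043 ] 0.0472 189
[313. 363.] [0.057  0.0177 0.0723] 0.0747 104
side (array([ 0.60017308,  0.01180113, -0.37100451]), np.float64(-85.7028579711914))
[305.  81.] [ 1.1955 -1.2387  0.0698] 0.0722 47
[371.  88.] [ 0.7932 -1.2354  0.0716] 0.0732 52
[464.  98.] [ 0.3102 -1.2015  0.0719] 0.0748 28
[508. 152.] [ 0.0638 -0.6753  0.0398] 0.0426 24
[360. 164.] [ 0.5167 -0.3498  0.0582] 0.0609 60
[495. 163.] [ 0.0881 -0.5607  0.0408] 0.0442 35
[282. 200.] [0.6083 0.0183 0.0711] 0.0743 21
[265. 226.] [0.6189 0.1075 0.045 ] 0.048 339
[309. 219.] [0.5227 0.0327 0.0452] 0.0476 83
[276. 224.] [0.5932 0.0895 0.045 ] 0.0465 26
[254. 286.] [0.5096 0.325  0.0586] 0.0607 160
[323. 289.] [0.3699 0.2683 0.059 ] 0.062 162
[ 72. 395.] [0.6293 0.6793 0.0596] 0.0642 247
```

View pics/top1.png

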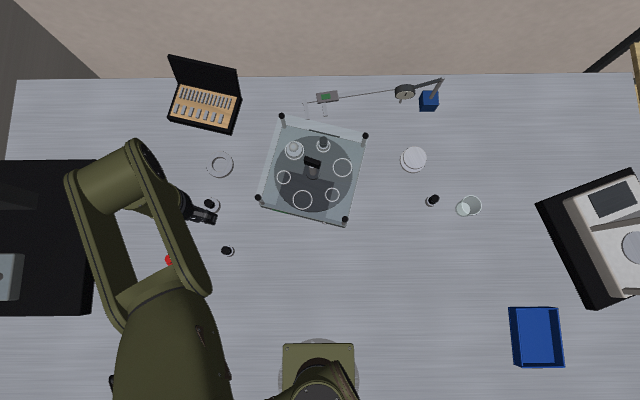

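View pics/side1.png

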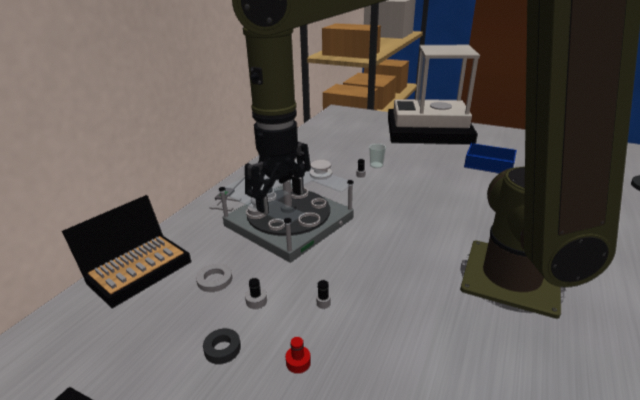

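```bash
cat >> h.py <<'E'
def turn(cy,ty,chk=True):
    """grasp the knob at carousel yaw cy (nest0 line), turn to absolute yaw ty (continuous), release, rise"""
    d=ty-cy; best=None
    p=[AX[0],AX[1],.141]
    for k in(-2,-1,0,1,2):
        a=cy+k*np.pi
        q=ik(p,list(rv(a)))
        if q is None: continue
        for s6 in(q[5],):
            e=max(abs(s6),abs(s6+0)); 
        q5=q[5]; q5e=q5-d   # looking down: sign resolved in SGN
        e=max(abs(q5),abs(q5+SGN*d))
        if best is None or e<best[0]: best=(e,a,q5)
    e,a,q5=best; assert e<2.6,best
    arm.move_ptp([p[0],p[1],.25],list(rv(a)))
    arm.move_linear(p,rate=.12); claw.grab(60); s1=st()
    q=arm.observe()["joint_pos"].copy(); 
    n=max(1,int(np.ceil(abs(d)/1.2)))
    for i in range(n):
        q2=q.copy(); q2[5]=q[5]+SGN*d*(i+1)/n; arm.move_j(list(q2))
    s2=st(); claw.release(); arm.move_linear([p[0],p[1],.25],rate=.15)
    return s1,s2
SGN=-1
E
python3 - <<'E'
from h import *
for a in(1.0,1.2):print(a,ik([.6016,.0108,.25],list(rv(a))))
E
```

```text
1.0 [-5.22424021e-02  3.30959757e-01  1.42085028e+00 -4.44089210e-16
  1.38978261e+00 -1.05224240e+00]
1.2 [-5.22424021e-02  3.30959757e-01  1.42085028e+00 -4.44089210e-16
  1.38978261e+00 -1.25224240e+00]
```

Run:
```python
from h import *
print(turn(-.365,-.258)); print(go([.45,.28,.25],1.313),st())
for n in("top","side"):
    s=snap(n); print(n,fit_machine(s,[.602,.0108,-.26]))
crop(s,"pics/k1.png",190,130,390,280,4)
s=snap("top");crop(s,"pics/k1t.png",240,100,380,240,4)
```

```text
({'t': 6.44, 'p': [0.602, 0.0107, 0.1413], 'gap': 0.0132, 'F': [-0.1, 0.6, 1.7], 'j6': np.float64(0.31)}, {'t': 6.69, 'p': [0.6019, 0.0106, 0.1413], 'gap': 0.0134, 'F': [0.9, -0.3, 1.3], 'j6': np.float64(0.21)})
(1.313, np.float64(-0.8361076959002691)) {'t': 9.44, 'p': [0.4504, 0.2795, 0.2496], 'gap': 0.0852, 'F': [-0.2, 0.2, -0.3], 'j6': np.float64(-0.84)}
top (array([ 0.60233092,  0.00954455, -0.25997165]), np.float64(-127.48958587646484))
side (array([ 0.60001699,  0.01211791, -0.2639336 ]), np.float64(-85.93059539794922))
```

View pics/k1t.png

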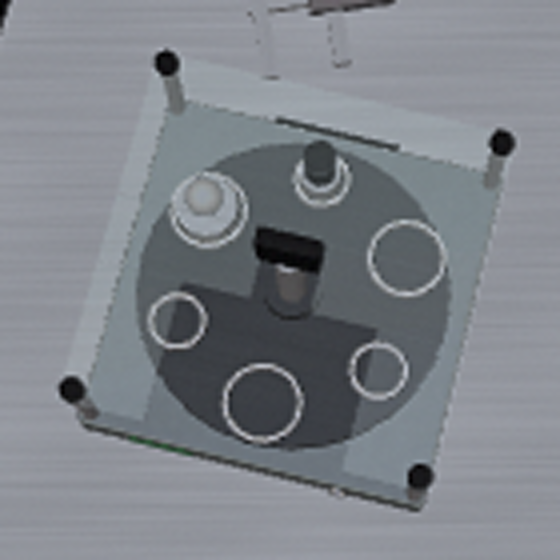

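```bash
cat >> h.py <<'E'
ZG=.027
def locate(x,y,r=.06):
    e=[]
    for n in("top","side"):
        s=snap(n)
        c=[b for b in black(s) if np.hypot(b[1][0]-x,b[1][1]-y)<r and .055<b[2]<.070 and b[5]>45]
        print(n,[(b[1].tolist(),b[5]) for b in c]); e+= [c[0][1][:2]] if len(c)==1 else []
    if len(e)==2: return np.mean(e,0)
    raise RuntimeError("locate")
def pick(x,y,a):
    print(go([x,y,.16],a)); arm.move_linear([x,y,ZG],rate=.15); claw.grab(45); print(st())
    arm.move_linear([x,y,.19],rate=.2); arm.dwell(.1); print(st())
def place_pre():
    print(go([LP[0],LP[1],.20],YAW+np.pi/2)); print(st())
def place(x=None,y=None):
    x,y=(LP if x is None else (x,y))
    arm.move_linear([x,y,.088],rate=.12)
    c=arm.move_linear([x,y,.071],rate=.03,contact_N=6); print("contact",c,st())
def up():
    claw.release(); p=arm.observe()["ee_pos"]; arm.move_linear([p[0],p[1],.20],rate=.2)
E
python3 - <<'E'
from h import *
p=locate(.5102,.3233); print(p)
pick(*p,1.313)
place_pre()
for n in("top","side"):
    s=snap(n); cv2.imwrite(f"pics/{n}2.png",s["frame"][:,:,::-1])
E
```

```text
top []
side [([0.5096, 0.3246, 0.059], np.int32(157))]Traceback (most recent call last):
  File "<stdin>", line 2, in <module>
  File "h.py", line 97, in locate
    raise RuntimeError("locate")
RuntimeError: locate
```

Gripper occludes it in the top view; the side view shows it unmoved, so I use the earlier average.

Run:
```python
from h import *
pick(.5102,.3233,1.313)
place_pre()
for n in("top","side"):
    s=snap(n); cv2.imwrite(f"pics/{n}2.png",s["frame"][:,:,::-1])
crop(s,"pics/s2c.png",200,100,400,250,4)
```

```text
(1.313, np.float64(-0.8181116359082852))
{'t': 11.86, 'p': [0.5104, 0.3236, 0.0274], 'gap': 0.0227, 'F': [1.0, -0.0, 2.8], 'j6': np.float64(-0.82)}
{'t': 12.93, 'p': [0.509, 0.3226, 0.188], 'gap': 0.0229, 'F': [-0.3, -0.1, -3.2], 'j6': np.float64(-0.82)}
(1.3127963267948966, np.float64(-1.3292013330859531))
{'t': 14.04, 'p': [0.5149, 0.0346, 0.1999], 'gap': 0.0226, 'F': [0.7, -0.1, -3.3], 'j6': np.float64(-1.33)}
```

View pics/s2c.png

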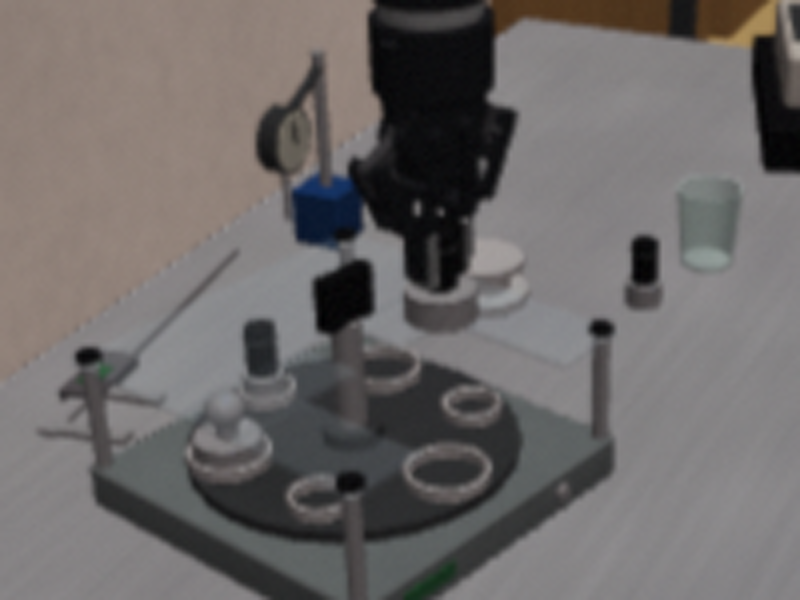

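Run:
```python
from h import *
print(LP); place()
s=snap("side"); crop(s,"pics/s3c.png",200,130,400,280,4)
```

```text
[0.5145788  0.03376325]
contact True {'t': 15.73, 'p': [0.5146, 0.0338, 0.0733], 'gap': 0.0228, 'F': [-0.6, 0.4, 5.1], 'j6': np.float64(-1.33)}
```

View pics/s3c.png

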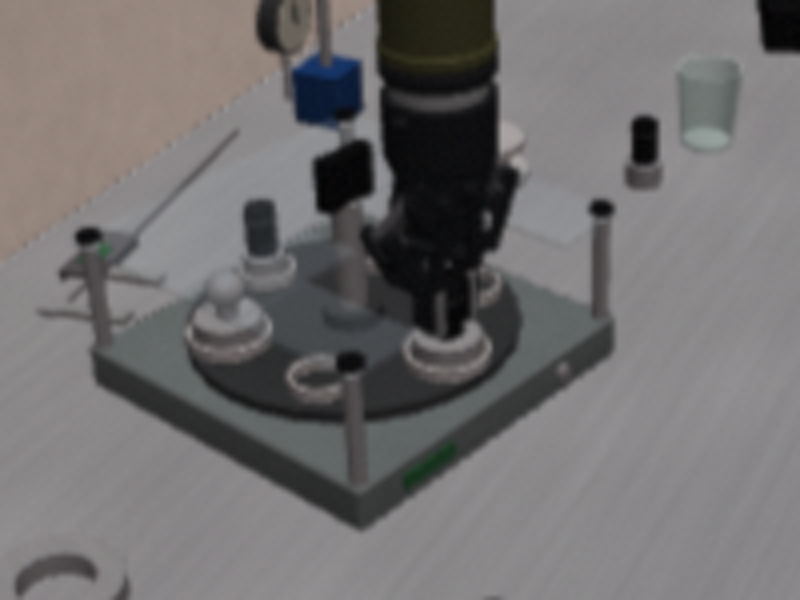

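Run:
```python
from h import *
up(); print(turn(YAW,YAW-np.pi/3)); print(go([.50,-.12,.30],1.313),st())
s=snap("side");crop(s,"pics/s4.png",200,130,400,280,4); print(fit_machine(s,[.6,.012,YAW],False))
for b in black(s):
    if b[5]>45 and .05<b[2]<.07: print(b[1],b[5])
s=snap("top");crop(s,"pics/t4.png",240,100,380,240,4); print(fit_machine(s,[.602,.01,YAW],False))
for b in black(s):
    if b[5]>45 and .05<b[2]<.07: print(b[1],b[5])
```

```text
({'t': 20.29, 'p': [0.602, 0.0107, 0.1413], 'gap': 0.0133, 'F': [0.7, -0.2, 1.4], 'j6': np.float64(0.21)}, {'t': 21.27, 'p': [0.6019, 0.0108, 0.1413], 'gap': 0.0134, 'F': [-0.5, 0.5, 2.5], 'j6': np.float64(1.25)})
(-1.8285926535897932, np.float64(1.5108857757377754)) {'t': 23.57, 'p': [0.5003, -0.1196, 0.2993], 'gap': 0.0851, 'F': [0.1, 0.5, -0.3], 'j6': np.float64(1.51)}
(array([ 0.60042384,  0.01155569, -0.25944866]), np.float64(-96.17947387695312))
[ 0.8301 -0.3388  0.0499] 84
[ 0.5167 -0.3489  0.0579] 61
[0.3699 0.2683 0.0588] 160
[0.6292 0.679  0.0593] 249
(array([ 0.60208043,  0.00956011, -0.25885584]), np.float64(-116.72431945800781))
[ 0.5165 -0.3517  0.0605] 68
[0.3706 0.2649 0.0612] 66
```

View pics/s4.png

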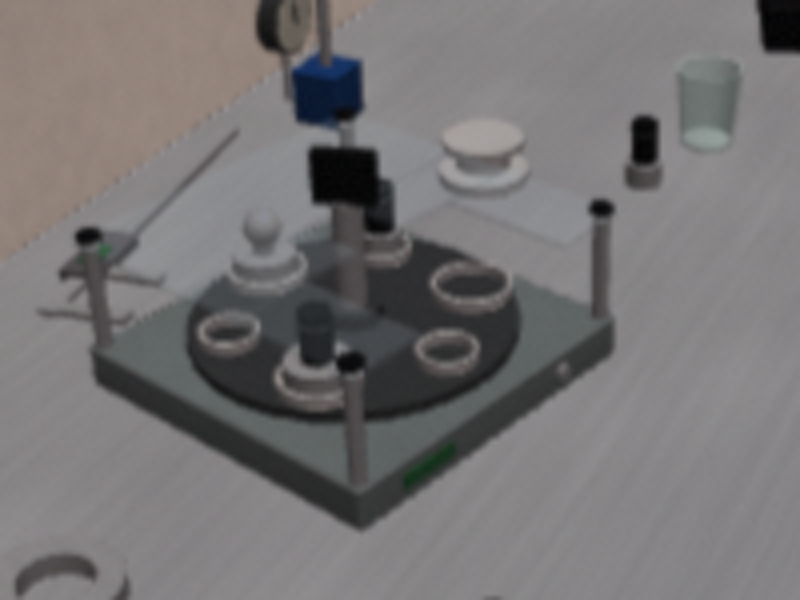

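View pics/t4.png

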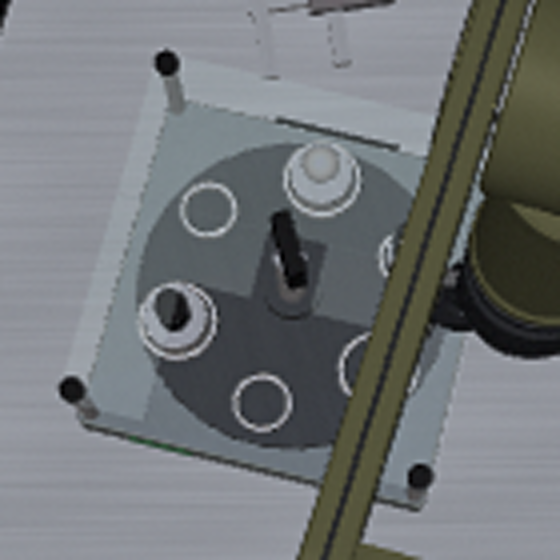

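Run:
```python
from h import *
pick(.517,-.3505,0.1)
place_pre()
s=snap("side"); crop(s,"pics/s5.png",200,100,400,250,4)
```

```text
(0.1, np.float64(-0.7633868430001889))
{'t': 27.25, 'p': [0.5171, -0.3506, 0.0275], 'gap': 0.023, 'F': [-0.7, -0.2, 4.4], 'j6': np.float64(-0.76)}
{'t': 28.32, 'p': [0.516, -0.3497, 0.188], 'gap': 0.023, 'F': [-0.1, -0.5, -1.9], 'j6': np.float64(-0.76)}
(1.3127963267948966, np.float64(-1.3292013330859531))
{'t': 29.75, 'p': [0.5152, 0.0329, 0.2], 'gap': 0.0229, 'F': [0.6, 1.0, -1.7], 'j6': np.float64(-1.33)}
```

View pics/s5.png

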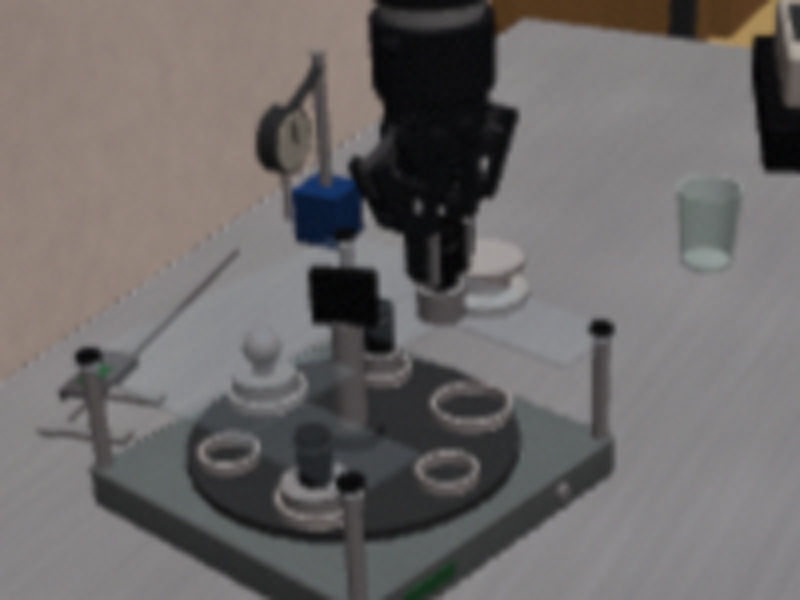

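Run:
```python
from h import *
place()
s=snap("side"); crop(s,"pics/s6.png",200,130,400,280,4)
```

```text
contact True {'t': 31.39, 'p': [0.5146, 0.0338, 0.0734], 'gap': 0.0229, 'F': [-0.5, -0.4, 6.0], 'j6': np.float64(-1.33)}
```

View pics/s6.png

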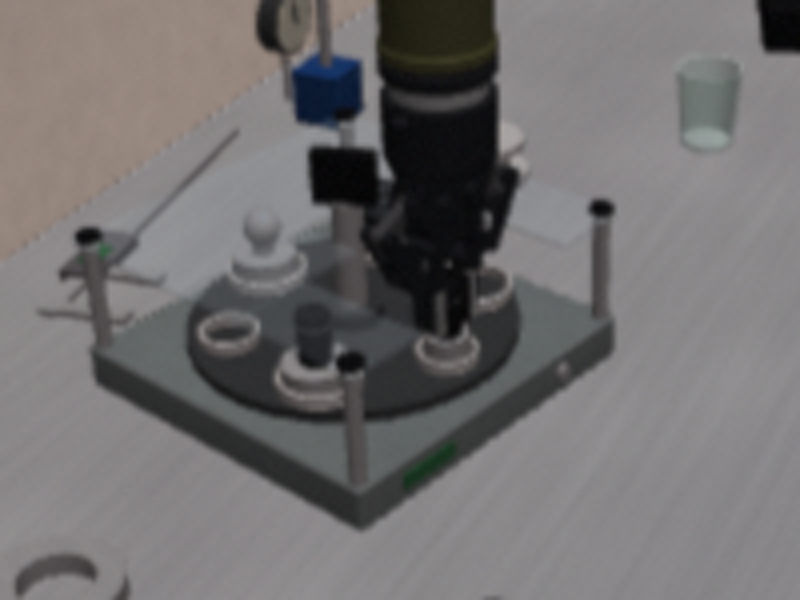

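Run:
```python
from h import *
up(); print(turn(YAW-np.pi/3,YAW+np.pi/3)); print(go([.40,-.20,.30],1.313),st())
s=snap("side");crop(s,"pics/s7.png",200,130,400,280,4); print(fit_machine(s,[.6,.012,YAW],False))
for b in black(s):
    if b[5]>45 and .05<b[2]<.07: print(b[1],b[5])
s=snap("top");cv2.imwrite("pics/t7.png",s["frame"][:,:,::-1]); print(fit_machine(s,[.602,.01,YAW],False))
for b in black(s):
    if b[5]>45 and .05<b[2]<.07: print(b[1],b[5])
```

```text
({'t': 36.77, 'p': [0.6017, 0.0107, 0.1413], 'gap': 0.0134, 'F': [-0.4, 0.0, 1.9], 'j6': np.float64(1.25)}, {'t': 38.74, 'p': [0.6022, 0.0106, 0.1413], 'gap': 0.0136, 'F': [3.2, -3.3, -0.8], 'j6': np.float64(-0.84)})
(-1.8285926535897932, np.float64(1.2704423753804504)) {'t': 42.14, 'p': [0.4002, -0.1999, 0.2997], 'gap': 0.0852, 'F': [0.0, 0.9, -0.3], 'j6': np.float64(1.27)}
(array([ 0.60046497,  0.01142579, -0.26035061]), np.float64(-92.33815002441406))
[ 0.8281 -0.3371  0.0501] 81
[0.3703 0.2683 0.0586] 160
[0.6294 0.6789 0.0591] 247
(array([ 0.6021684 ,  0.00963115, -0.25590518]), np.float64(-123.41633605957031))
[0.3707 0.2657 0.0603] 65
```

View pics/s7.png

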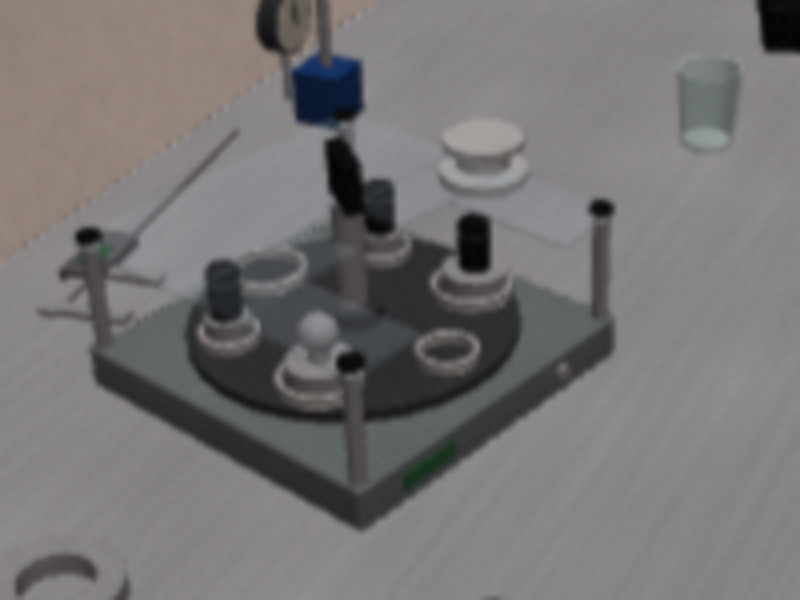

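View pics/t7.png

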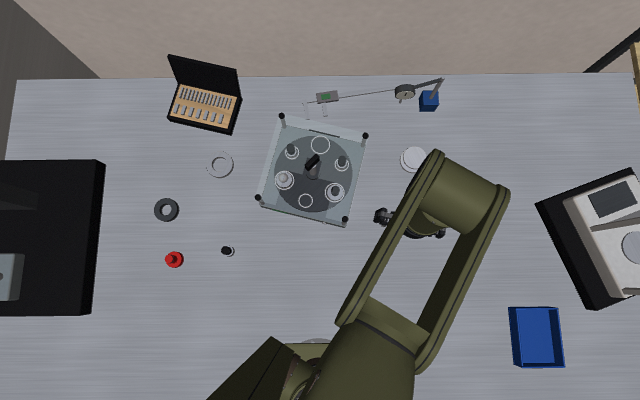

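Run:
```python
from h import *
pick(.3707,.2668,1.9)
place_pre()
s=snap("side"); crop(s,"pics/s8.png",200,100,400,250,4)
```

```text
(1.9, np.float64(-1.3686900031883118))
{'t': 46.12, 'p': [0.3709, 0.267, 0.0273], 'gap': 0.0228, 'F': [-0.5, -0.2, 3.7], 'j6': np.float64(-1.37)}
{'t': 47.18, 'p': [0.3696, 0.2662, 0.1885], 'gap': 0.023, 'F': [-0.2, -0.1, -1.6], 'j6': np.float64(-1.37)}
(1.3127963267948966, np.float64(-1.3292013330859531))
{'t': 48.25, 'p': [0.5137, 0.0346, 0.1995], 'gap': 0.023, 'F': [0.4, -0.8, -0.9], 'j6': np.float64(-1.33)}
```

View pics/s8.png

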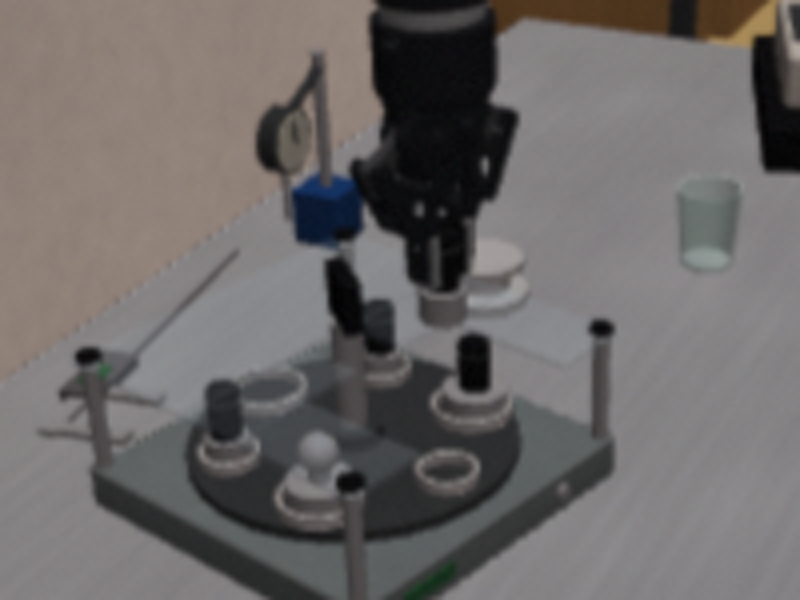

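Run:
```python
from h import *
place()
s=snap("side"); crop(s,"pics/s9.png",200,130,400,280,4)
```

```text
contact True {'t': 49.89, 'p': [0.5146, 0.0338, 0.0733], 'gap': 0.023, 'F': [-0.3, 0.9, 5.7], 'j6': np.float64(-1.33)}
```

View pics/s9.png

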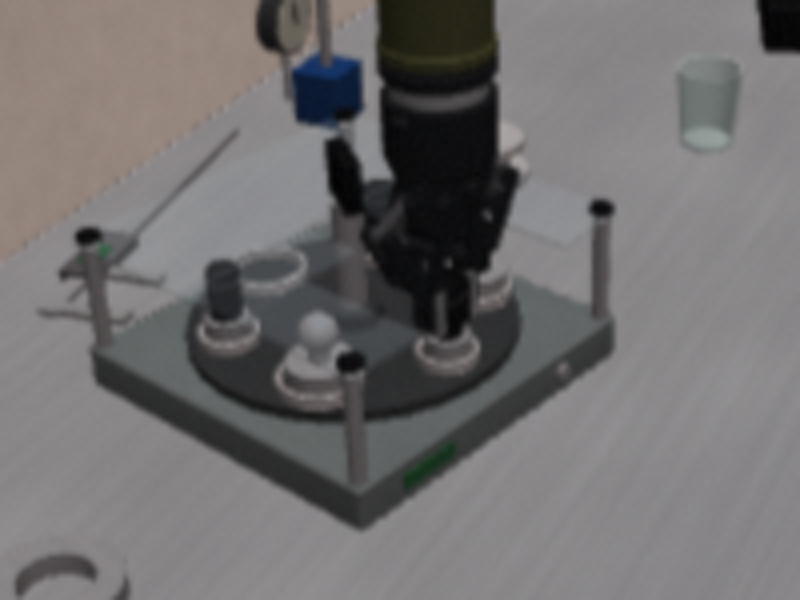

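Seated at the expected height. Next I release it and turn a further +60° to bring nest 4 (the master) round.

Run:
```python
from h import *
up(); print(turn(YAW+np.pi/3,YAW+2*np.pi/3)); print(go([.30,-.40,.30],1.313)); arm.dwell(1); print(st())
s=snap("side");crop(s,"pics/s10.png",200,130,400,280,4); print(fit_machine(s,[.6,.012,YAW],True))
P=cloud(s)
s=snap("top");crop(s,"pics/t10.png",240,100,380,240,4); print(fit_machine(s,[.602,.01,YAW],True))
cv2.imwrite("pics/t10f.png",s["frame"][:,:,::-1])
P=cloud(s);f=s["frame"].astype(int)
def nest(i): a=YAW+2*np.pi/3+np.pi+i*np.pi/3; return np.array([.6022+.09*np.cos(a),.0097+.09*np.sin(a)])
for i in range(6):
    n=nest(i); m=(np.hypot(P[...,0]-n[0],P[...,1]-n[1])<.026)&(P[...,2]>.096)&(P[...,2]<.112)
    q=P[m]; print(i,n.round(4),len(q),q.mean(0).round(4) if len(q) else None, q[:,2].max() if len(q) else None)
```

```text
({'t': 53.61, 'p': [0.6018, 0.011, 0.1413], 'gap': 0.0133, 'F': [0.1, 1.1, 2.2], 'j6': np.float64(-0.84)}, {'t': 54.59, 'p': [0.6018, 0.0108, 0.1413], 'gap': 0.0131, 'F': [0.7, -1.6, 1.0], 'j6': np.float64(-1.89)})
(-1.8285926535897932, np.float64(0.8167969110904743))
{'t': 59.46, 'p': [0.3, -0.4, 0.3], 'gap': 0.0852, 'F': [-0.8, 0.3, -0.5], 'j6': np.float64(0.82)}
(array([ 0.60026658,  0.01322862, -0.25772208]), np.float64(-91.24525451660156))
(array([ 0.60246735,  0.00975433, -0.25697355]), np.float64(-112.36956024169922))
0 [ 0.6258 -0.0771] 0 None None
1 [ 0.6892 -0.0133] 0 None None
2 [0.6656 0.0736] 0 None None
3 [0.5786 0.0965] 19 [0.5746 0.0892 0.104 ] 0.10841858355071476
4 [0.5152 0.0327] 42 [0.5144 0.0304 0.0993] 0.105569198924504
5 [ 0.5388 -0.0542] 10 [ 0.5396 -0.0458  0.1044] 0.1069566888537059
```

View pics/s10.png

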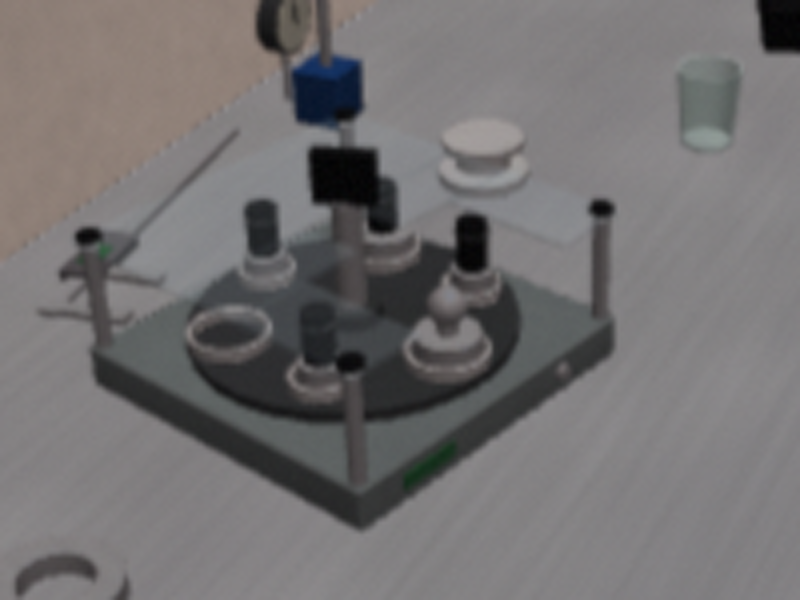

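View pics/t10.png

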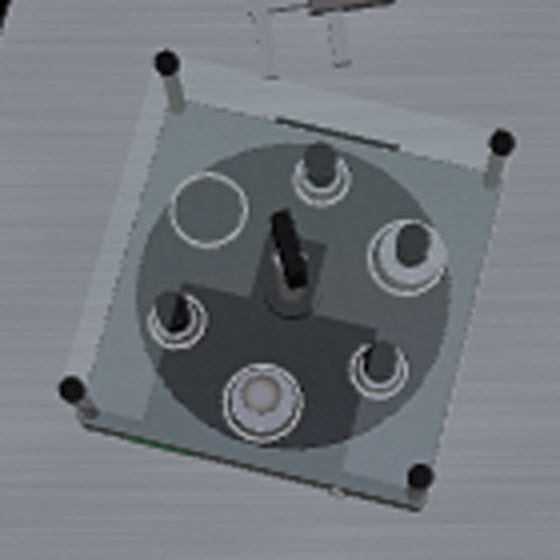

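View pics/t10f.png

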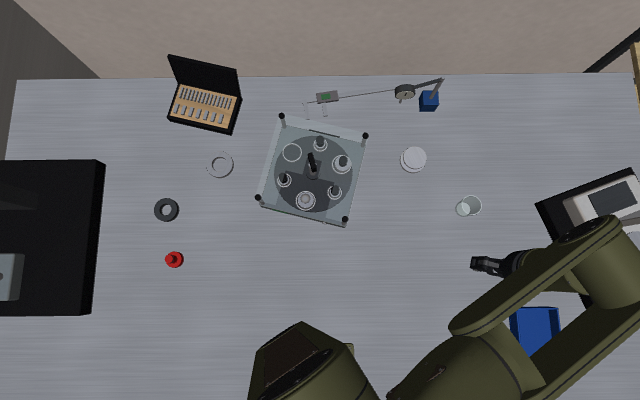

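Run:
```python
from h import *
arm.finish_job(); print(st())
```

```text
the job is handed in; nothing more can be done
the job is handed in; nothing more can be done
```

All three gauges on the bench are loaded, the setting master stands in the middle of the cut-out, and the job is handed in at about 60 s of the 210 s allowed. No verdict comes back, so what follows are my own checks.

- **Start:** The carousel sat about 0.11 rad off its click, so I squared it by the knob before loading anything.
- **Loading:** The wide gauge went into nest0 and the two slims into nest1 and nest5. I left the red look-alike alone. Each gauge touched down with the tool at about 73 mm, the height for a gauge fully down on the nest floor.
- **Final position:** After the last turn both cameras put the carousel at -0.257 to -0.258 rad, against -0.258 rad for the machine. The master stood in the middle of the cut-out and the robot was clear of everything.
- **Other parts:** The last pictures show the gauge that was already in nest3 and the master in nest4 still in their nests. nest2 is empty, and the bystanders and the red part look unmoved. I saw no fourth gauge on the bench.

**Weak checks:**
- The two cameras disagreed by 2 to 3.5 mm, so I used their average for positions.
- My last depth-based check of how well the gauges are centred was mostly unusable. The clear guard blocked readings at nests 0 to 2, and at nests 3 and 5 only a few points came through, 8 mm off centre. I relied on the touch-down heights and the pictures instead.

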